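# Pull the spent label cassette

## Robot

A 6-joint arm with a two-finger parallel gripper is mounted at the origin on the work surface. World frame = base frame: x ahead of the robot, y to its left, z up, the work surface at z = 0. Lengths are in m, angles in degrees, forces in N, time in s.
With the tool pointing down it reaches from about 0.35 to 0.875 m from the base axis. Payload 4.2 kg.
Tool frame: the origin (TCP) lies between the finger pads; the fingertips stand 17 mm ahead of it and the grasp point (between the pads) lies 2 mm behind it; z points along the fingers, y is the line along which they close (so a half turn about z gives the same grasp; the last joint's range is limited). The gripper opens to 87 mm and grips with 3 to 60 N. Pads are 19 mm wide; open, the fingers measure 117 mm over their backs; the gripper's body (75 mm by 190 mm) begins 51 mm behind the grasp point.
Start: joints at [-50.615, 22.042, 0.453, 0, -68.411, -14.817], TCP at [0.26, -0.568, 0.24] pointing down, gripper open.
Joint ranges: [-179.83, 179.83], [-69.29, 118.12], [-61.27, 80.66], [-181.25, 117.63], [-171.15, -9.14], [-177.46, 177.46]. Speed limits (degrees/s): [159.86, 159.86, 180, 180, 180, 180].

## Interface

Orientations are given as a 3x3 rotation matrix whose columns are the frame's x, y, z axes.
In Python, from station import sense, capture, r, masks_of gives the robot as it stands.
- The arm moves only by the tool apply_moves, never from a script. Its argument "steps" is a list that holds one entry, the list of rows, each a list of 7 numbers: the opening, from 0 (shut) to 1 (fully open), then the shift along the tool's x, y, z in mm, then the turn, a rotation vector about the tool's x, y, z in rad. A call has 1 to 12 rows; each row shifts and turns the commanded pose from where the row before left it, along the tool's axes as they then stand; what a row does not reach is not made up. A row lasts 1/8 s, in which the tool goes at most 62.5 mm and 10.7 degrees, less where a joint would pass 70% of its speed; a pose out of reach is approached as far as the arm can. A call with a gripper value outside its range is refused whole. The fingers move at their own pace and stop on an object; the grip force is fixed at half the most. Time passes only in rows, so rows that do not move let the fingers close. It gives the time, the measured TCP pose, the force and the opening at its end, in the units of the state.
- sense(): the state, without advancing time (a new reading comes with each control period).
- capture(name): name is "scene" or "side" or "wrist"; returns a dict with "color" (400x640x3 uint8, red, green, blue), "vfov" (degrees; the focal length in pixels is half the picture's height over the tangent of half this angle, whatever the lens; pixels are square), "cx", "cy" (the principal point, pixels), "dist" ([k1, k2, p1, p2, k3] as OpenCV has them; the pictures are not rectified), "T" (4x4, takes a point from camera to world coordinates). Camera axes: x right, y down, z forward; pixel columns grow to the right and rows downward; lengths in m; the calibration is good to about 2 mm. A picture is of the moment at which its call begins. There is no depth.
- r.finish_job(): hands the job in, once; it reports no verdict.
Trained networks look in a picture, given as the dict that the camera call returned (one of the last four; its "shot" number tells which), for a name from the list of things; names that differ only in an ending like _2 or _b are one class to them, and where a whole thing is asked for, a point or a joint stands for the part that bears it (a point fixed in the world has none). Each returns a list of dicts, best first, with "confidence" (0 to 1); they miss things now and then, are a little off and sometimes report something else, mostly with a low value. They report only what shows in the picture. A call takes as long as a camera call.
- masks_of(picture, thing): "pixels" (400x640 bool, what is visible of it) and "box" ([left, top, width, height] in pixels, round what is visible of it).
The state is a dict: "time_s": time; "joints": joint angles; "joint_velocities": joint speeds; "effort": joint torques, N m; "tcp_pos": TCP position; "ee_rot": TCP orientation; "wrist_force": force on the tool from outside, world axes, zero at the start; "moment": the same for the moment, N m; "gripper_width": opening from 0.0 (shut) to 1.0 (fully open).
Only numpy, scipy, OpenCV 4.12 (cv2) and the standard library are available. Lean on these libraries where they do the work, as an engineer would, in place of code of your own. Each camera call takes 0.05 s, during which the arm holds its last target. There are 200 camera calls.

## Task

The labelling machine on the packing table has run out on one of its two cassettes: the one with only a bare little core left instead of a big roll of labels. Slide the machine's clear guard fully open, squeeze the two side catches of the spent cassette together and lift it out upright until all of it is higher than the guard and touches nothing but the gripper, and finish there, still squeezing and holding it steady in the air. Leave the other cassette seated, the guard open, and everything else on the table where it is.

Things in the scene. Friction and masses are not known exactly. Their poses are not given: they have to be found in the camera images.
- machine: labelling machine fixed to the table, base plate 262 x 370 x 20 mm; origin on the table under the midpoint of its two cassette bays, which lie 52.5 mm to its -x and +x; the guard opens to +y. Clear walls at x = +-126 and y = -91 mm are 128 mm high, tracks 138 mm; white housing at y 95 to 265 mm, 134 mm high. The black bay collars end 52 mm above the table; about 1.5 mm play round a cassette
- guard (a joint): clear sliding guard with aluminium edges (sheet 252 x 180 mm, top face 144 mm above the table) that roofs both bays: 0 shut, 0.17 m fully open, moves along the machine's +y over the housing; friction about 2 N, stays where left. It starts shut or up to 30 mm open
- guard_grip (a point): centre of the guard's upright aluminium grip rib: 60 mm long along the machine's x, 12 mm thick along y, from the sheet (144 mm above the table) to 178 mm above the table; the point lies 161 mm above the table, moves with the guard, and is midway between the bays when it is shut
- spent_mid (a point): spent cassette, in either bay: no label roll, only a core 20 mm across; grey, 90 mm long (its x), 36 mm wide, about 0.2 kg; point on its centre line, 46 mm above its underside, 66 mm above the table when seated; seated, its axes are parallel to the machine's. Its end blocks reach 16 mm above this point, its core 42 mm. The bay's lips hold it down until both catches are in by over 5 mm
- spent_catch_l (a joint): the spent cassette's black catch on its +y side: 0 released, 0.008 m fully in; spring 3 N rising to 7 N. Its tab, 24 mm wide along x, at the cassette's middle, stands free from 16 to 46 mm above point spent_mid (82 to 112 mm above the table when seated). Outer faces of the two tabs: 56 mm apart released, 40 mm pressed. Gripped fully in, the tabs carry the cassette
- spent_catch_r (a joint): the same for the catch on the spent cassette's -y side
- full_mid (a point): the other cassette, to be left: same shape and size, but with a white label roll 56 mm across that stands up to 60 mm above this point (126 mm above the table); the point lies 46 mm above its underside, 66 mm above the table when seated
- tape: roll of brown tape lying flat, 90 mm across, 24 mm high, beside the machine; origin at its underside
- snips: grape snips with red handles lying flat, 140 mm long, 74 mm wide, beside the machine; origin near the pivot, at its underside; +x along the blades
- spray: closed white bottle, 56 mm across, 120 mm high, behind the machine; origin at its underside
- punnet: clear punnet of grapes, 190 x 130 x 50 mm (fruit up to about 60 mm high); origin at its underside
- bunch: bunch of dark grapes on the table, about 180 x 100 x 60 mm; origin at its underside

How it is judged (in metres and radians):
On the way, in this order (a step that is already met when the one before it is completed fails the run):
1. the guard is slid open (value of joint guard above 0.145 m), for 0.2 s.
2. both catches of the spent cassette are pressed in (value of joint each of spent_catch_l, spent_catch_r above 0.0055 m), for 0.1 s.
3. the spent cassette is lifted clear with its catches pressed (all of step 2 and height (world z) of spent_mid above 0.192 m), for 0.2 s.
At the end, for the whole second after the job is handed in: spent cassette held by both catches (each in over 5.5 mm), still, upright to 0.35 rad, underside over 146 mm above the table, touching no machine, guard or other cassette; guard open over 145 mm; other cassette within 10 mm of its start, tilt under 0.1 rad (all of step 3 and value of joint guard above 0.145 m and angle between spent_mid's own z axis and vertical below 0.35 rad and contact force between spent and the fingers above 3 N and contact force between spent and machine below 0.2 N and contact force between spent and full below 0.2 N and linear speed of spent below 0.05 m/s and distance of full_mid from where it was at the start of the episode below 0.01 m and angle between full_mid's own z axis and vertical below 0.1 rad); the arm keeps its last pose, push and grip.
It fails at once if the other cassette is pulled out of its seat (moved more than 20 mm) (distance of full_mid from where it was at the start of the episode above 0.02 m).
It fails at once if tape, snips, bottle, punnet or grapes are moved by more than 30 mm (distance of any of tape, snips, spray, punnet, bunch from where it was at the start of the episode above 0.03 m).
It also fails if it takes over 48 s, if anything falls off the work surface, if the arm or the gripper's body presses on something with over 40 N, if the wrist force passes 120 N, or if a joint passes its speed limit or range.

## Working session

There is one attempt and no reset: what is moved stays moved. The work goes in short steps, Python scripts to look and compute and a tool call to move; the robot and the scene stay as the last step left them, time stands still between calls to the robot, and variables do not carry over. Pictures are saved under pics/ and viewed, on a budget of 10 in all, crops included, one or two more only if the job needs it, and the job is handed in when it is done.

Besides the shell and the picture viewer there is one more tool, called after "Call:" by a JSON object that holds its "api" and its "payload". apply_moves: Moves the arm, as the interface text tells. Its arguments: {"type":"object","properties":{"steps":{"type":"array","items":{"type":"array","items":{"type":"array","items":{"type":"number"}}}}},"required":["steps"]}

```bash
mkdir -p pics
cat > h.py <<'E'
import numpy as np, cv2, pickle
from station import sense, capture, r, masks_of
def K(p):
    f=200/np.tan(np.radians(p["vfov"])/2); return np.array([[f,0,p["cx"]],[0,f,p["cy"]],[0,0,1.]])
def proj(p,X):
    T=np.linalg.inv(p["T"]); return cv2.projectPoints(np.float64(X).reshape(-1,1,3),cv2.Rodrigues(T[:3,:3])[0],T[:3,3],K(p),np.float64(p["dist"]))[0][:,0]
def back(p,uv,z):
    n=cv2.undistortPoints(np.float64(uv).reshape(-1,1,2),K(p),np.float64(p["dist"]))[:,0]
    d=np.c_[n,np.ones(len(n))]@p["T"][:3,:3].T; o=p["T"][:3,3]; return o+d*((z-o[2])/d[:,2])[:,None]
def save(n,c): cv2.imwrite("pics/"+n,c[:,:,::-1])
E
python3 - <<'E'
from h import *
s=sense(); print(s["tcp_pos"],s["ee_rot"],s["gripper_width"])
P={}
for n in("scene","side"):
    p=capture(n);P[n]=p;save(n+"0.png",p["color"]);print(n,p["T"].round(3).tolist(),p["vfov"])
    for t in("machine","guard","guard_grip","spent_mid","full_mid","spent_catch_l"):
        for m in masks_of(p,t)[:2]:
            ys,xs=np.nonzero(m["pixels"]); print(t,round(m["confidence"],2),m["box"],xs.mean().round(),ys.mean().round())
pickle.dump(P,open("p0.pkl","wb"))
E
```

```text
[ 0.25963599 -0.56788334  0.23844328] [[-9.09555340e-01 -4.15581592e-01 -1.01215000e-03]
 [-4.15582813e-01  9.09553190e-01  1.98006588e-03]
 [ 9.77253297e-05  2.22161164e-03 -9.99997527e-01]] 1.0016862037363878
scene [[0.472, 0.744, -0.473, 1.208], [0.881, -0.406, 0.241, -0.195], [-0.013, -0.531, -0.848, 1.199], [0.0, 0.0, 0.0, 1.0]] 42.216547584566726
machine 0.89 [207.8, 119.9, 180.6, 167.1] 296.0 202.0
machine 0.53 [211.1, 147.6, 119.2, 113.9] 270.0 203.0
guard_grip 0.78 [212.1, 150.2, 122.4, 110.6] 270.0 203.0
side [[0.991, -0.085, 0.105, 0.466], [-0.135, -0.644, 0.753, -0.87], [0.003, -0.76, -0.65, 0.967], [0.0, 0.0, 0.0, 1.0]] 47.98667637401773
machine 0.93 [255.1, 160.4, 122.7, 135.2] 313.0 228.0
guard_grip 0.85 [263.5, 189.9, 107.9, 67.7] 315.0 224.0
spent_mid 0.63 [283.7, 248.8, 29.7, 11.2] 298.0 254.0
full_mid 0.55 [321.4, 242.9, 30.6, 11.5] 336.0 247.0
spent_catch_l 0.62 [296.1, 254.8, 8.7, 2.8] 300.0 254.0
```

View pics/scene0.png

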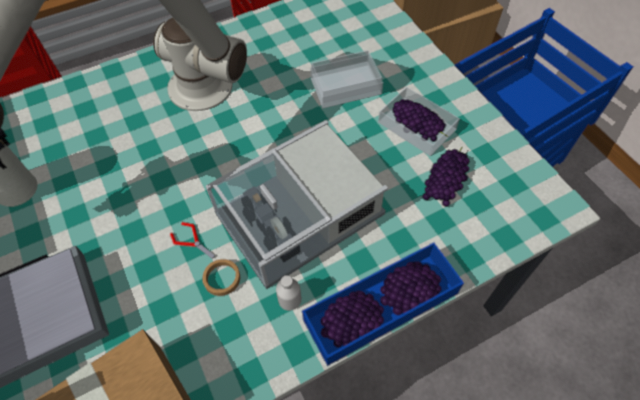

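View pics/side0.png

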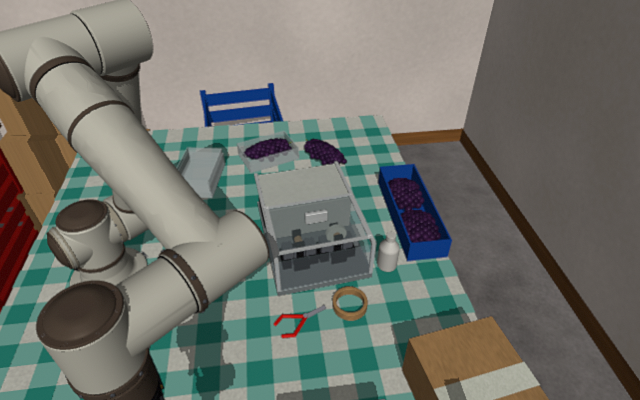

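The machine sits mid-table. In the scene view its housing spans about (280–385, 125–220) and the glass bay area is centred near (270,200). In the side view the grip rib is near (316,217), and the cassettes are near (298,254), reported spent, and (336,247), reported full. I'll zoom in next.

Run:
```python
from h import *
P=pickle.load(open("p0.pkl","rb"))
a=P["scene"]["color"][115:295,200:395]; b=P["side"]["color"][155:300,245:385]
save("zs.png",cv2.resize(a,None,fx=4,fy=3.3333*1.2/1,interpolation=cv2.INTER_CUBIC)[:600] if 0 else cv2.resize(a,None,fx=3.3,fy=3.3,interpolation=cv2.INTER_CUBIC))
save("zd.png",cv2.resize(b,None,fx=4,fy=4,interpolation=cv2.INTER_CUBIC))
```

```text
(no output)
```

View pics/zs.png

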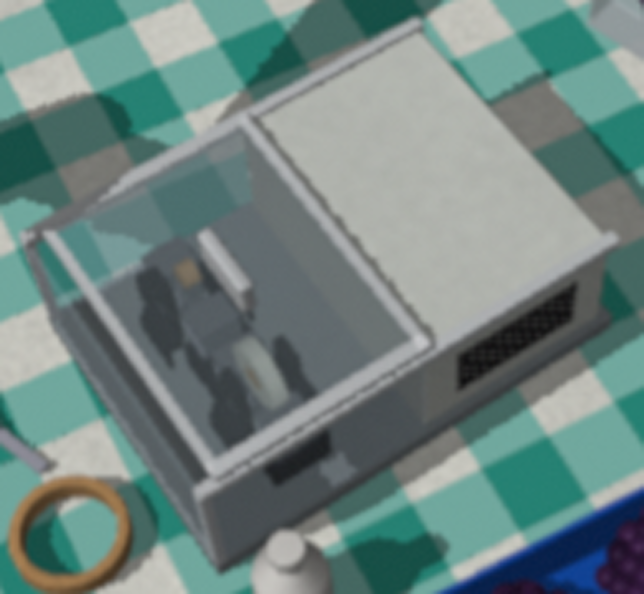

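View pics/zd.png

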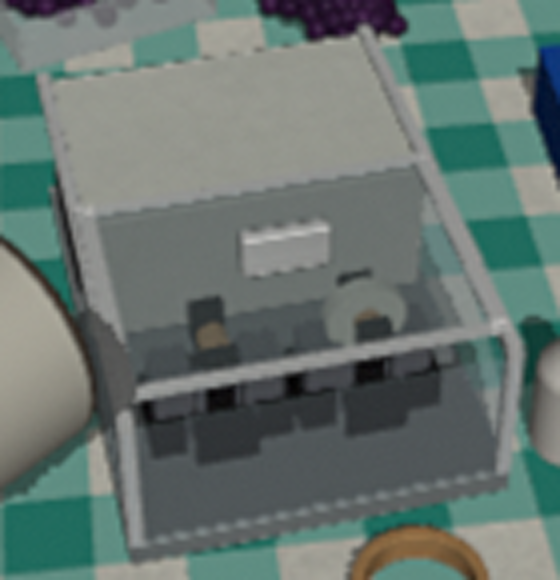

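```bash
cat > fit.py <<'E'
from h import *
from scipy.optimize import least_squares
P=pickle.load(open("p0.pkl","rb"))
S=lambda u,v:(200+(u+.5)/3.3-.5,115+(v+.5)/3.3-.5)
D=lambda u,v:(245+(u+.5)/4-.5,155+(v+.5)/4-.5)
# cam,pix,x,y,z,kind(0 fixed,1 base y,2 guard)
F=[("scene",S(418,20),-126,265,138,0),("scene",S(615,238),126,265,138,0),("side",D(45,78),-126,265,138,0),("side",D(365,35),126,265,138,0),
("scene",S(220,570),131,0,0,1),("side",D(135,558),-131,0,0,1),("side",D(507,492),131,0,0,1),
("side",D(97,212),-120,95,134,0),("side",D(423,162),120,95,134,0),
("side",D(287,252),0,-6,161,2),("scene",S(226,262),0,0,178,2)]
def W(q,x,y,z,k):
    y=y+(q[3] if k==1 else q[4] if k==2 else 0)
    c,s=np.cos(q[2]),np.sin(q[2]); return [q[0]+(c*x-s*y)/1e3,q[1]+(s*x+c*y)/1e3,z/1e3]
def res(q): return np.concatenate([proj(P[c],[W(q,x,y,z,k)])[0]-uv for c,uv,x,y,z,k in F])
m=least_squares(res,[.6,0,-.1,-105,5],loss="soft_l1",x_scale=[.01,.01,.01,1,1])
if __name__=="__main__":
    print(m.x,np.degrees(m.x[2])); print(res(m.x).reshape(-1,2).round(1))
    q=m.x
    for x,y,z,k in[(-52.5,0,66,0),(52.5,0,66,0),(0,0,161,2)]: print(np.round(W(q,x,y,z,k),4),[proj(P[c],[W(q,x,y,z,k)])[0].round(1) for c in P])
E
python3 fit.py
```

```text
[ 5.74130991e-01 -2.24316782e-02  1.10256550e-01 -9.31906745e+01
  1.02677322e+01] 6.317234952650306
[[ 0.6  0.6]
 [-0.1 -0. ]
 [ 0.1 -1.1]
 [ 0.3 -2.1]
 [ 0.7  1.6]
 [-0.9  1.1]
 [ 0.3 -1.2]
 [-2.1  2.7]
 [-0.2  1.7]
 [ 0.4  0.3]
 [-0.1 -1.3]]
[ 0.5219 -0.0282  0.066 ] [array([258.3, 203.9]), array([298.6, 247.6])]
[ 0.6263 -0.0167  0.066 ] [array([280.1, 233.8]), array([335.7, 240.9])]
[ 0.573  -0.0122  0.161 ] [array([268.7, 196.6]), array([316.3, 216.4])]
```

Call:
{"api": "apply_moves", "payload": {"steps": [[[1,0,0,-16,0,0,0.159],[1,0,0,-16,0,0,0.159],[1,-36,43,-13,0,0,0],[1,-36,43,-13,0,0,0],[1,-36,43,-13,0,0,0],[1,-36,43,-13,0,0,0],[1,-36,43,-13,0,0,0],[1,-36,43,-13,0,0,0],[1,-36,43,-13,0,0,0],[1,-36,43,-13,0,0,0],[1,-36,43,-13,0,0,0],[1,-36,43,-13,0,0,0]]]}}

```text
time_s: 2.2
tcp_pos: [0.5708, -0.0995, 0.4023]
ee_rot: [[-0.994, -0.111, 0.001], [-0.111, 0.994, -0.0], [-0.001, -0.0, -1.0]]
wrist_force: [0.7, -0.0, -0.3]
gripper_width: 0.994
```

Run:
```python
from h import *
s=sense(); print(s["time_s"],s["tcp_pos"],s["ee_rot"].round(4) if hasattr(s["ee_rot"],"round") else s["ee_rot"],s["joints"],s["wrist_force"])
p=capture("wrist");print(p["T"].round(3).tolist(),p["vfov"],p["dist"])
for t in("guard_grip","spent_mid","full_mid","spent_catch_l","spent_catch_r"):
    for m in masks_of(p,t)[:2]: print(t,round(m["confidence"],2),m["box"])
q={k:p[k] for k in p};pickle.dump(q,open("w1.pkl","wb"));save("w1.png",p["color"])
```

```text
2.2 [ 0.57082477 -0.09952103  0.40233668] [[-9.938e-01 -1.108e-01  8.000e-04]
 [-1.108e-01  9.938e-01 -0.000e+00]
 [-8.000e-04 -1.000e-04 -1.000e+00]] [ 6.12276312e+00  1.38557557e+01  1.15072758e+01  7.32804669e-03
 -8.76068128e+01 -8.97607264e+01] [ 0.72895171 -0.00515936 -0.33529313]
[[-0.112, 0.963, 0.244, 0.503], [0.994, 0.108, 0.028, -0.107], [0.0, 0.246, -0.969, 0.547], [0.0, 0.0, 0.0, 1.0]] 61.688169323033996 [-0.02592754  0.          0.          0.          0.        ]
guard_grip 0.6 [312.0, 66.5, 157.8, 187.1]
```

View pics/w1.png

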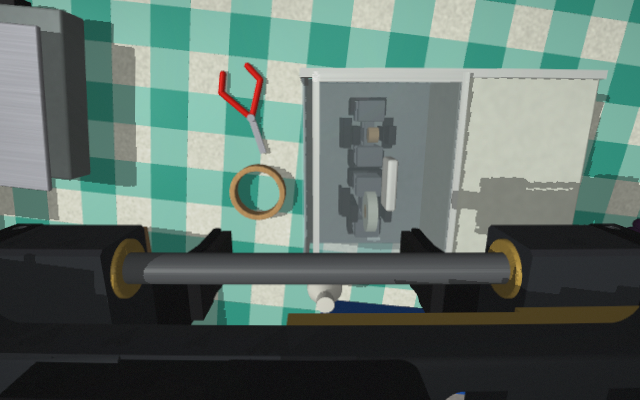

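The wrist view shows the spent cassette with its brown core near (372,134), the white roll near (371,212), and the rib near (390,184). Zooming in for an accurate measurement.

Run:
```python
from h import *
from fit import W,m
p=pickle.load(open("w1.pkl","rb"))
print(proj(p,[W(m.x,-52.5,0,112,0),W(m.x,52.5,0,108,0),W(m.x,0,0,178,2),W(m.x,-126,-91,138,0),W(m.x,-126,265,138,0),W(m.x,-52.5,28,112,0),W(m.x,-52.5,-28,112,0)]).round(1))
c=p["color"][60:250,295:475]; c=cv2.convertScaleAbs(c,alpha=1.7)
save("zw.png",cv2.resize(c,None,fx=3.1,fy=3.1,interpolation=cv2.INTER_CUBIC))
```

```text
[[375.2 137.2]
 [371.3 214.8]
 [392.2 188.1]
 [303.   74. ]
 [605.   77.1]
 [396.9 137.3]
 [353.4 137.1]]
```

View pics/zw.png

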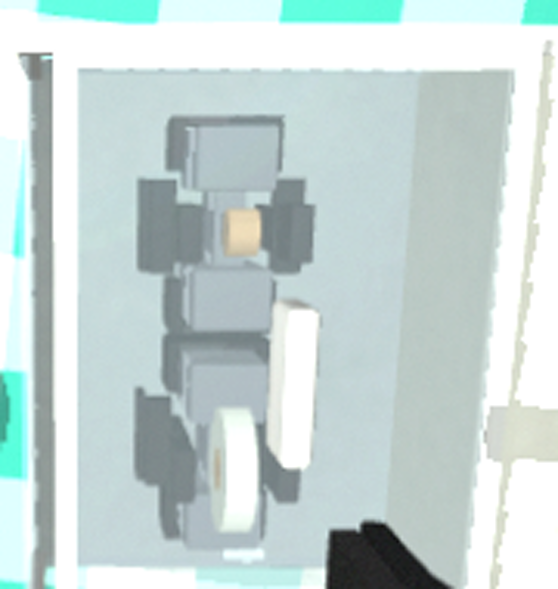

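Spent is the -x cassette. The rib top face is near (391,185), about 3 mm towards -x of the fit. I'll descend onto the rib and grip it, keeping the tips about 149 mm up, above the sheet.

Call:
{"api": "apply_moves", "payload": {"steps": [[[1,-4,43,40,0,0,0],[1,-4.5,43,40,0,0,0],[1,0,0,50,0,0,0],[1,0,0,50,0,0,0],[1,0,0,36,0,0,0],[1,0,0,20,0,0,0],[1,0,0,0,0,0,0],[0.1,0,0,0,0,0,0],[0.1,0,0,0,0,0,0],[0.1,0,0,0,0,0,0],[0.1,0,0,0,0,0,0],[0.1,0,0,0,0,0,0]]]}}

```text
time_s: 4.0
tcp_pos: [0.5691, -0.0147, 0.1657]
ee_rot: [[-0.994, -0.111, 0.0], [-0.111, 0.994, 0.0], [-0.0, 0.0, -1.0]]
wrist_force: [0.1, 0.1, 0.2]
gripper_width: 0.513
```

Call:
{"api": "apply_moves", "payload": {"steps": [[[0.1,0,0,0,0,0,0],[0.1,0,0,0,0,0,0],[0.1,0,0,0,0,0,0],[0.1,0,0,0,0,0,0],[0.1,0,0,0,0,0,0]]]}}

```text
time_s: 4.62
tcp_pos: [0.569, -0.0146, 0.1655]
ee_rot: [[-0.994, -0.111, -0.0], [-0.111, 0.994, 0.0], [0.0, 0.0, -1.0]]
wrist_force: [-0.4, 1.1, 0.4]
gripper_width: 0.134
```

Opening reads 11.7 mm, so the 12 mm rib is gripped. Next I slide it.

Call:
{"api": "apply_moves", "payload": {"steps": [[[0.1,0,10,0,0,0,0],[0.1,0,20,0,0,0,0],[0.1,0,20,0,0,0,0],[0.1,0,20,0,0,0,0],[0.1,0,20,0,0,0,0],[0.1,0,20,0,0,0,0],[0.1,0,20,0,0,0,0],[0.1,0,10,0,0,0,0],[0.1,0,0,0,0,0,0]]]}}

```text
time_s: 5.75
tcp_pos: [0.5532, 0.1256, 0.1655]
ee_rot: [[-0.994, -0.111, -0.0], [-0.111, 0.994, 0.001], [0.0, 0.001, -1.0]]
wrist_force: [-1.7, 1.9, 0.0]
gripper_width: 0.138
```

Call:
{"api": "apply_moves", "payload": {"steps": [[[0.1,0,8,0,0,0,0],[0.1,0,5,0,0,0,0],[0.1,0,0,0,0,0,0]]]}}

```text
time_s: 6.12
tcp_pos: [0.5519, 0.1375, 0.1655]
ee_rot: [[-0.994, -0.11, -0.001], [-0.11, 0.994, 0.0], [0.001, 0.0, -1.0]]
wrist_force: [-3.0, 1.8, 1.0]
gripper_width: 0.134
```

Call:
{"api": "apply_moves", "payload": {"steps": [[[0.1,0,3,0,0,0,0],[0.1,0,3,0,0,0,0],[0.1,0,0,0,0,0,0]]]}}

```text
time_s: 6.5
tcp_pos: [0.5512, 0.1433, 0.1655]
ee_rot: [[-0.994, -0.111, -0.001], [-0.111, 0.994, -0.0], [0.001, 0.0, -1.0]]
wrist_force: [-2.8, -0.8, 1.0]
gripper_width: 0.137
```

Call:
{"api": "apply_moves", "payload": {"steps": [[[0.1,0,3,0,0,0,0],[0.1,0,3,0,0,0,0],[0.1,0,0,0,0,0,0]]]}}

```text
time_s: 6.88
tcp_pos: [0.551, 0.1448, 0.1655]
ee_rot: [[-0.994, -0.11, -0.002], [-0.11, 0.994, -0.007], [0.003, -0.007, -1.0]]
wrist_force: [2.8, -16.6, 0.4]
gripper_width: 0.14
```

Stop contact is at -17 N with the guard fully open, giving a machine origin of about (0.570,-0.0245). I'll relax, release, rise, and look straight over the spent bay.

Call:
{"api": "apply_moves", "payload": {"steps": [[[0.1,0,-4,0,0,0,0],[0.6,0,0,0,0,0,0],[0.6,0,0,0,0,0,0],[0.6,0,0,0,0,0,0],[0.6,0,0,0,0,0,0],[0.6,0,0,0,0,0,0],[1,0,0,-30,0,0,0],[1,0,0,-50,0,0,0],[1,0,-30,-50,0,0,0],[1,0,-50,-20,0,0,0],[1,-20,-55,0,0,0,0],[1,-20,-40,0,0,0,0]]]}}

```text
time_s: 8.38
tcp_pos: [0.6108, -0.0261, 0.3164]
ee_rot: [[-0.994, -0.11, 0.002], [-0.11, 0.994, 0.0], [-0.002, 0.0, -1.0]]
wrist_force: [0.3, 1.2, -0.3]
gripper_width: 0.994
```

Call:
{"api": "apply_moves", "payload": {"steps": [[[1,-30,0,0,0,0,0],[1,-30,0,0,0,0,0],[1,0,0,0,0,0,0],[1,0,0,0,0,0,0]]]}}

```text
time_s: 8.88
tcp_pos: [0.6696, -0.0176, 0.3152]
ee_rot: [[-0.994, -0.111, -0.001], [-0.111, 0.994, -0.0], [0.001, -0.0, -1.0]]
wrist_force: [-0.2, 0.1, 0.3]
gripper_width: 1.003
```

Run:
```python
from h import *
s=sense(); print(s["time_s"],s["tcp_pos"],s["wrist_force"])
p=capture("wrist")
for t in("guard","spent_mid","full_mid","spent_catch_l","spent_catch_r"):
    for m in masks_of(p,t)[:2]: print(t,round(m["confidence"],2),m["box"])
pickle.dump(dict(p),open("w2.pkl","wb"))
O=np.array([.5697,-.0245]);c,sn=np.cos(.1108),np.sin(.1108)
X=[[*(O+[c*x-sn*y,sn*x+c*y]),z] for x,y,z in[(-.0525,0,.108),(-.0525,.028,.112),(-.0525,-.028,.112)]]
print(proj(p,X).round(1))
u,v=proj(p,X)[0].astype(int); a,b=max(u-100,0),max(v-80,0); print(a,b)
save("w2.png",cv2.resize(cv2.convertScaleAbs(p["color"][b:b+160,a:a+200],alpha=1.5),None,fx=3.5,fy=3.5,interpolation=cv2.INTER_CUBIC))
```

```text
8.875 [ 0.66962378 -0.01764096  0.31522072] [-0.22486757  0.05739255  0.26275639]
guard 0.77 [403.6, 0.7, 216.6, 217.4]
spent_mid 0.62 [288.2, 0.0, 61.4, 85.8]
spent_mid 0.46 [293.1, 12.1, 12.1, 40.3]
full_mid 0.93 [294.8, 96.6, 52.3, 81.0]
full_mid 0.32 [138.9, 0.6, 59.6, 77.2]
spent_catch_l 0.96 [289.5, 14.5, 15.9, 38.4]
spent_catch_l 0.63 [330.8, 14.2, 19.3, 39.3]
spent_catch_r 0.96 [289.5, 14.5, 15.9, 38.4]
spent_catch_r 0.63 [330.8, 14.2, 19.3, 39.3]
[[320.1  25.5]
 [349.5  24.5]
 [290.8  24.4]]
220 0
```

View pics/w2.png

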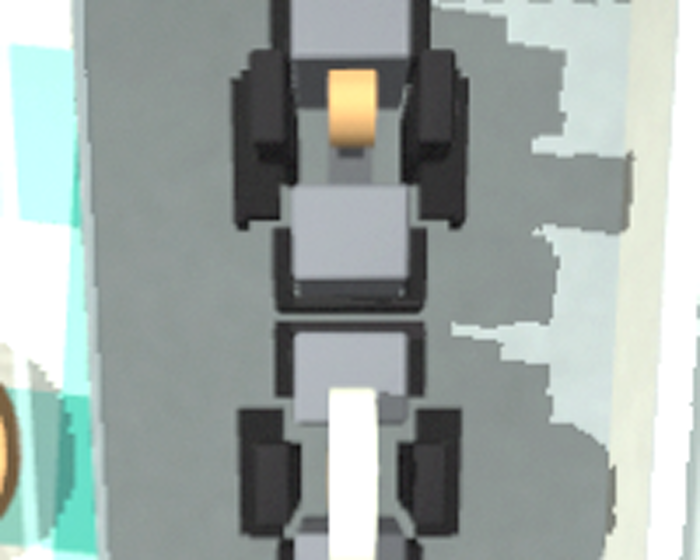

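With the guard open the tabs are clear. Their outer edges sit at u = 291.7 and 349.7, within 1 px of prediction, and x is about 2 mm further out. The target is TCP (0.5195,-0.030,0.101).

Call:
{"api": "apply_moves", "payload": {"steps": [[[1,50,1.5,0,0,0,0],[1,50,1.5,0,0,0,0],[1,50.5,1.3,20,0,0,0],[1,0,0,40,0,0,0],[1,0,0,40,0,0,0],[1,0,0,40,0,0,0],[1,0,0,30,0,0,0],[1,0,0,25,0,0,0],[1,0,0,19,0,0,0],[1,0,0,0,0,0,0],[1,0,0,0,0,0,0]]]}}

```text
time_s: 10.55
tcp_pos: [0.5206, -0.0299, 0.1026]
ee_rot: [[-0.994, -0.111, 0.002], [-0.111, 0.994, 0.0], [-0.002, -0.0, -1.0]]
wrist_force: [1.0, 0.1, -0.2]
gripper_width: 1.002
```

Run:
```python
from h import *
s=sense(); print(s["time_s"],s["tcp_pos"],s["ee_rot"],s["wrist_force"])
p=capture("side"); save("s3.png",cv2.resize(p["color"][130:320,220:400],None,fx=3.1,fy=3.1,interpolation=cv2.INTER_CUBIC))
```

```text
10.55 [ 0.52060409 -0.02991929  0.10256783] [[-9.93818484e-01 -1.11002197e-01  1.82571443e-03]
 [-1.11002149e-01  9.93820158e-01  1.27827630e-04]
 [-1.82862095e-03 -7.56207644e-05 -9.99998325e-01]] [ 0.98407604  0.06665038 -0.19251227]
```

View pics/s3.png

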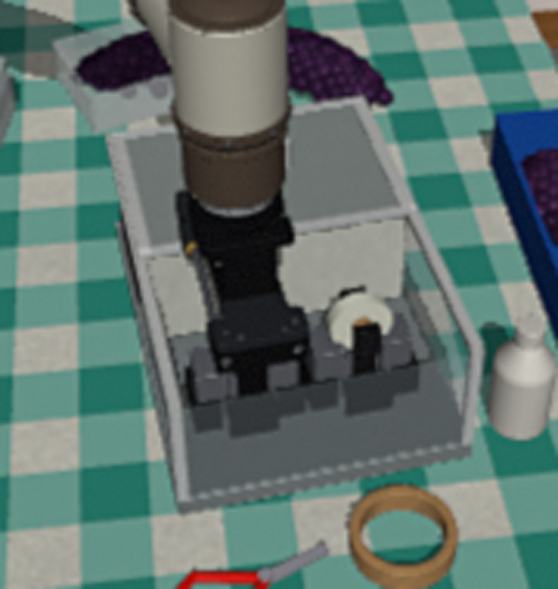

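The fingers straddle the spent cassette (crop x≈250, y≈370), clear of the roll at (360,330), with no contact force. Squeezing.

Call:
{"api": "apply_moves", "payload": {"steps": [[[0,0,0,0,0,0,0],[0,0,0,0,0,0,0],[0,0,0,0,0,0,0],[0,0,0,0,0,0,0],[0,0,0,0,0,0,0],[0,0,0,0,0,0,0],[0,0,0,0,0,0,0],[0,0,0,0,0,0,0],[0,0,0,0,0,0,0],[0,0,0,0,0,0,0]]]}}

```text
time_s: 11.85
tcp_pos: [0.5201, -0.0301, 0.1021]
ee_rot: [[-0.994, -0.111, 0.0], [-0.111, 0.994, -0.0], [-0.0, -0.0, -1.0]]
wrist_force: [-1.6, -0.6, 5.6]
gripper_width: 0.419
```

Opening reads 36.5 mm and the catches bottom out at 40 mm, so they should be fully in. The side force is small. Lifting slowly.

Call:
{"api": "apply_moves", "payload": {"steps": [[[0,0,0,-2,0,0,0],[0,0,0,-4,0,0,0],[0,0,0,-6,0,0,0],[0,0,0,-8,0,0,0],[0,0,0,0,0,0,0]]]}}

```text
time_s: 12.48
tcp_pos: [0.5206, -0.0299, 0.1225]
ee_rot: [[-0.994, -0.111, 0.002], [-0.111, 0.994, 0.0], [-0.002, 0.0, -1.0]]
wrist_force: [-0.6, 0.1, -1.4]
gripper_width: 0.421
```

Call:
{"api": "apply_moves", "payload": {"steps": [[[0,0,0,-8,0,0,0],[0,0,0,-12,0,0,0],[0,0,0,-14,0,0,0],[0,0,0,-14,0,0,0],[0,0,0,-14,0,0,0],[0,0,0,-14,0,0,0],[0,0,0,-14,0,0,0],[0,0,0,-14,0,0,0],[0,0,0,-14,0,0,0],[0,0,0,-12,0,0,0],[0,0,0,-8,0,0,0],[0,0,0,0,0,0,0]]]}}

```text
time_s: 13.98
tcp_pos: [0.5202, -0.0299, 0.2601]
ee_rot: [[-0.994, -0.111, 0.001], [-0.111, 0.994, 0.0], [-0.001, 0.0, -1.0]]
wrist_force: [-0.1, 0.5, -1.9]
gripper_width: 0.418
```

Call:
{"api": "apply_moves", "payload": {"steps": [[[0,0,0,0,0,0,0],[0,0,0,0,0,0,0],[0,0,0,0,0,0,0],[0,0,0,0,0,0,0]]]}}

```text
time_s: 14.48
tcp_pos: [0.5199, -0.03, 0.2594]
ee_rot: [[-0.994, -0.111, -0.0], [-0.111, 0.994, -0.0], [0.0, -0.0, -1.0]]
wrist_force: [-0.0, 0.3, -1.5]
gripper_width: 0.416
```

Run:
```python
from h import *
p=capture("side"); save("s4.png",cv2.resize(p["color"][100:300,210:410],None,fx=2.9,fy=2.9,interpolation=cv2.INTER_CUBIC))
for t in("spent_mid","full_mid","guard"):
    for m in masks_of(p,t)[:2]: print(t,round(m["confidence"],2),m["box"])
z=sense()["tcp_pos"]; print(z, proj(p,[z-[0,0,.035],z-[0,0,.083]]))
```

```text
spent_mid 0.7 [276.4, 196.2, 41.0, 29.6]
full_mid 0.78 [319.8, 221.0, 33.9, 34.0]
guard 0.89 [255.6, 163.9, 102.7, 52.7]
[ 0.51992483 -0.0300388   0.25949578] [[295.9662128  204.51899755]
 [296.58051322 218.54950519]]
```

View pics/s4.png

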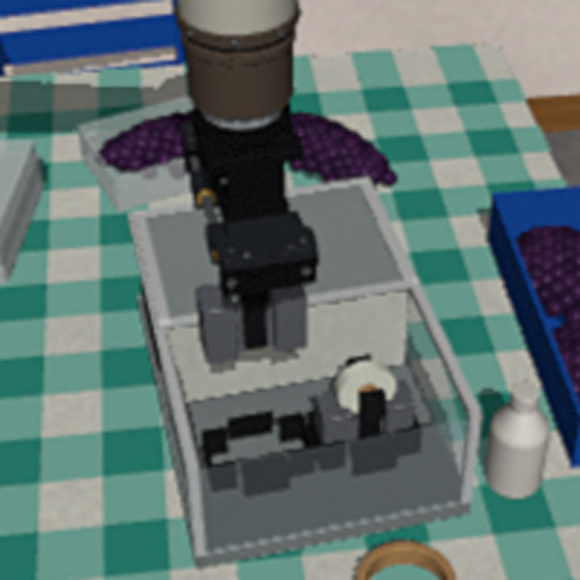

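The spent cassette hangs upright in the gripper (crop about (255,325)), its bay is empty, the full cassette is still seated at (367,390), and the guard is over the housing. Handing in.

Run:
```python
from station import r,sense
r.finish_job(); s=sense(); print(s["tcp_pos"],s["gripper_width"],s["wrist_force"])
```

```text
the job is handed in; nothing more can be done
the job is handed in; nothing more can be done
```

The spent cassette (the -x bay) is out and held upright in the gripper above the open guard. The job was handed in at about 14.5 s and gave no verdict.

- **Guard:** I gripped its rib and slid it until it hit its end stop with about 17 N of push-back. I took that stop as the 0.17 m fully open position. The last picture shows it still over the housing.
- **Catches:** I squeezed both with the gripper at 0.42 open, about 36.5 mm. That is tighter than the 40 mm stated for fully pressed. I put it down to pad give or the opening scale and did not check further, since catch travel cannot be read directly.
- **Lift:** I raised the cassette 157 mm straight up. From the arm's position, `spent_mid` is at about 0.22 m and the underside at about 177 mm. The wrist carried about 1.5–1.9 N, which matches a 0.2 kg cassette hanging free.
- **Rest of the scene:** The last picture shows the spent bay empty, the cassette upright, and the other cassette still seated. The bottle, tape and grapes in view look undisturbed; the snips were not in that picture. I did not measure how far any of them had moved.

The initial fit of the machine's pose was off by about 3 mm in x and 2 mm in y. I corrected it from the wrist camera pictures and the guard's end stop before squeezing.

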